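# Put a connector under test air and hold a loupe over its face in focus

## Robot

A 6-joint arm with a two-finger parallel gripper is mounted at the origin on the work surface. World frame = base frame: x ahead of the robot, y to its left, z up, the work surface at z = 0. Lengths are in m, angles in rad, forces in N, time in s.
With the tool pointing down it reaches from about 0.2 to 0.875 m from the base axis. Payload 3.4 kg.
Tool frame: the origin (TCP) lies midway between the tips of the shut fingers; the grasp point (between the pads) lies 19 mm behind it; z points along the fingers, y is the line along which they close (so a half turn about z gives the same grasp; the last joint's range is limited). The gripper opens to 94 mm and grips with 3 to 60 N. Pads are 16 mm wide; open, the fingers measure 119 mm over their backs; the gripper's body (75 mm by 177 mm) begins 78 mm behind the grasp point.
Start: joints at [0.984, 0.276, 1.505, -0, 1.361, -0.121], TCP at [0.258, 0.514, 0.205] pointing down, gripper open.
Joint ranges: [-2.89, 2.89], [-0.75, 2.08], [0.22, 2.7], [-1.18, 4.32], [0.11, 2.71], [-2.7, 2.7]. Speed limits (rad/s): [2.57, 2.57, 3.14, 3.14, 3.14, 3.14].

## Interface

Orientations are given as [roll, pitch, yaw] about the fixed x, y, z axes, in that order (R = Rz(yaw) Ry(pitch) Rx(roll)).
In Python, from plant import status, imaging, ctrl gives the robot as it stands.
- The arm moves only by the tool play_rows, never from a script. Its argument "steps" is a list of rows, each an object of numbers: "claw": the opening, from -1 (shut) to 1 (fully open); "x", "y", "z": the shift along the world's x, y, z in m; "ax", "ay", "az": the turn, a rotation vector about the world's x, y, z in degrees. In form: [{"claw": .., "x": .., "y": .., "z": .., "ax": .., "ay": .., "az": ..}, ...]. A call has 1 to 10 rows; each row shifts and turns the commanded pose from where the row before left it; what a row does not reach is not made up. A row lasts 1/12 s, in which the tool goes at most 41.7 mm and 7.16 degrees, less where a joint would pass 70% of its speed; a pose out of reach is approached as far as the arm can. A call with a gripper value outside its range is refused whole. The fingers move at their own pace and stop on an object; "squeeze" is the grip in N (left out, the last holds). Time passes only in rows, so rows that do not move let the fingers close. It gives the time, the measured TCP pose, the force, the opening and the grip force at its end, in the units of the state.
- status.sense(): the state, without advancing time (a new reading comes with each control period).
- imaging.capture(name): name is "scene" or "top" or "wrist"; returns the picture (480x640x3 uint8, red, green, blue); there is no depth.
- imaging.get_calibration(name): a dict with "K" (3x3 intrinsics, pixels), "cam_to_world" (4x4, takes a point from camera to world coordinates). Camera axes: x right, y up, looking along -z (the intrinsics and any distortion apply to the point x, -y, -z); pixel columns grow to the right and rows downward; lengths in m; the calibration is good to about 2 mm. A picture is of the moment at which its call begins: read the wrist's pose just before it. get_calibration takes no time and is no camera call; for the wrist camera it gives the pose at the moment of the call.
- ctrl.job_done(): hands the job in; it is judged then, once.
The state is a dict: "time_s": time; "joint_positions": joint angles; "dq": joint speeds; "joint_efforts": joint torques, N m; "ee_pos": TCP position; "eef_rot": TCP orientation; "force": force on the tool from outside, world axes, zero at the start; "torque": the same for the moment, N m; "width": finger opening in m; "gripper_force": force on a finger pad.
Only numpy, scipy, OpenCV 4.12 (cv2) and the standard library are available. Lean on these libraries where they do the work, as an engineer would, in place of code of your own. Each camera call takes 0.05 s, during which the arm holds its last target. There are 200 camera calls.

## Task

On the leak-test station, open the air valve by swinging its yellow lever until it lies in line with the red set tab. Then pick up the loupe and hold it level over the connector under test, its lens centred above the connector's face and at the height of the height gauge's red scriber tip, not touching the connector, the station or the gauge with it. Finish while still holding the loupe there steadily, and leave the height gauge, its setting and the other things on the bench where they are.

Things in the scene. Friction and masses are not known exactly. Their poses are not given: they have to be found in the camera images.
- station: Leak-test station, fixed: aluminium base plate 150 x 300 x 12 mm with a pipe run at 45 mm height along its y axis. Origin under the plate's centre, x away from the robot, y to the left, z up. At its left end (0, +95 mm) a pedestal carries the connector under test; at (0, +22 mm) a round pressure gauge, 52 mm across, stands up to z = 110 mm; at its right end (0, -70 mm) is the ball valve.
- connector_face (a point): Centre of the upper rim of the connector under test, a 27 mm round aluminium shell that points straight up, 92 mm above the bench. The loupe's lens belongs above this point.
- valve_axis (a point): Point on the upright turning axis of the ball valve, at the middle height of the lever's yellow sleeve (76 mm above the bench).
- lever_grip (a point): Middle of the yellow sleeve on the valve lever: sleeve 46 mm long, 13 mm wide, 16 mm high, its middle 53 mm from the valve axis and 76 mm above the bench, free below down to the base plate's top at 12 mm. The lever runs from the valve axis along this frame's -x axis.
- set_tab_tip (a point): Outer end of the red set tab, a 6 mm wide flat pointer on the white graduated plate under the lever, 38 mm from the valve axis and 65 mm above the bench. The tab runs from the valve axis along this frame's -x axis; it marks the direction in which the lever must point. It lies below the sleeve and is not to be touched.
- valve_lever (a joint): Lever angle, rad: 0 closed (lever points to the station's -x side, across the pipe), 1.57 fully open (lever points to the station's -y side, along the pipe); grows counter-clockwise seen from above. Stays where it is left; about 0.22 N m of friction (about 4 N at the sleeve).
- set_tab (a joint): Angle of the red set tab, rad, counted as the lever's angle is: the lever is in line with the tab when both are equal.
- loupe_grip (a point): Centre of the loupe's handle. The loupe is a black hand magnifier, 0.13 kg, that lies flat on the bench: handle a bar 90 mm long, 18 mm wide, 20 mm high (centre 10 mm above its underside), to be gripped across its width. x runs along the handle towards the lens, z up when it lies flat. The centre of mass lies about 30 mm from this point towards the lens.
- loupe_lens (a point): Centre of the loupe's lens: clear disc in a black round rim 72 mm across and 14 mm high, 94 mm from the handle's centre along the loupe's x axis, 2 mm lower than the handle's centre. Its z axis is upright when the lens is level.
- gauge: Height gauge, a heavy (2 kg) loose stand on the bench: dark base 95 x 60 x 28 mm, steel column up to 293 mm, and a clamped grey carriage whose thin steel scriber reaches out towards the connector. Origin on the bench near the column (which stands at x = +14 mm), the scriber points along its -x. Not to be moved.
- scriber_tip (a point): End of the scriber of the height gauge, its last 12 mm red, 8 mm wide, 6 mm thick, 74 mm from the gauge's origin and roughly 75 mm beside the connector's axis. Its height marks the height at which the middle of the lens must be held. z up.
- spare_a: Bystander: spare round connector, 34 mm across, 40 mm high, standing; origin at its foot.
- spare_b: Bystander: spare round connector like spare_a.
- tape: Bystander: roll of brown tape, 90 mm across, 25 mm high, lying flat; origin under its centre.
- driver: Bystander: blue-handled screwdriver, 190 mm long, lying along its x axis.
- caliper: Bystander: digital caliper, 230 mm long along its x axis, lying flat, 15 mm high.
- bottle: Bystander: bottle of leak-test fluid, 60 mm across, 165 mm high; origin under its centre.

How it is judged:
On the way, in this order (a step that is already met when the one before it is completed fails the run):
1. the valve lever is in line with the red set tab (angle between the x axis of lever_grip and the x axis of set_tab_tip, either way round below 0.11 rad and velocity of joint valve_lever between -0.05 and 0.05 rad/s), for 0.3 s.
2. the loupe is held level in focus over the connector (horizontal distance between loupe_lens and connector_face below 0.012 m and z of loupe_lens in the frame of scriber_tip between -0.008 and 0.008 m and angle between loupe_lens's own z axis and vertical below 0.12 rad), for 0.3 s.
At the end, for the whole second after the job is handed in: Fingers hold the loupe still, clear of station and gauge: lens within 12 mm of the connector's axis, 8 mm of the scriber tip's height, level within 0.12 rad (7 degrees); valve lever within 0.11 rad (6 degrees) of the red tab; scriber tip moved under 12 mm (all of step 2 and angle between the x axis of lever_grip and the x axis of set_tab_tip, either way round below 0.11 rad and linear speed of loupe below 0.02 m/s and angular speed of loupe below 0.2 rad/s and contact force between loupe and the fingers above 1 N and contact force between loupe and station below 0.3 N and contact force between loupe and gauge below 0.3 N and distance of scriber_tip from where it was at the start of the episode below 0.012 m); the arm keeps its last pose, push and grip.
It fails at once if the loupe presses on the station or the connector (over 1.5 N) (contact force between loupe and station above 1.5 N).
It fails at once if the loupe presses on the height gauge (over 1.5 N) (contact force between loupe and gauge above 1.5 N).
It fails at once if the height gauge is moved or its setting changed by over 12 mm (distance of scriber_tip from where it was at the start of the episode above 0.012 m).
It fails at once if a bystander is moved by over 30 mm (distance of any of spare_a, spare_b, tape, driver, caliper, bottle from where it was at the start of the episode above 0.03 m).
It also fails if it takes over 62 s, if anything falls off the work surface, if the arm or the gripper's body presses on something with over 40 N, if the wrist force passes 120 N, or if a joint passes its speed limit or range.

## Working session

There is one attempt and no reset: what is moved stays moved. The work goes in short steps, Python scripts to look and compute and a tool call to move; the robot and the scene stay as the last step left them, time stands still between calls to the robot, and variables do not carry over. Pictures are saved under pics/ and viewed, at most 10 in all, crops included, and the job is handed in when it is done.

Besides the shell and the picture viewer there is one more tool, called after "Call:" in YAML: its name, and indented under it one key for each argument. play_rows: Moves the arm, as the interface text tells. Its arguments: {"type":"object","properties":{"steps":{"type":"array"},"squeeze":{"type":"number"}},"required":["steps"]}

```bash
mkdir -p pics; ls; python3 - <<'E'
from plant import status, imaging
import cv2,numpy as np
for n in ["scene","top"]:
    im=imaging.capture(n); cv2.imwrite(f"pics/{n}0.png",im[:,:,::-1])
    c=imaging.get_calibration(n); print(n,np.round(c["K"],1).tolist(),np.round(c["cam_to_world"],3).tolist(),[k for k in c])
s=status.sense(); print({k:np.round(v,3).tolist() for k,v in s.items()})
E
```

```text
pics
scene [[456.6, 0.0, 319.2], [0.0, 456.6, 241.8], [0.0, 0.0, 1.0]] [[0.782, -0.359, 0.509, 1.053], [0.623, 0.451, -0.639, -0.637], [-0.0, 0.817, 0.576, 0.679], [0.0, 0.0, 0.0, 1.0]] ['K', 'cam_to_world']
top [[481.7, 0.0, 323.4], [0.0, 481.7, 241.9], [0.0, 0.0, 1.0]] [[-0.007, 0.986, -0.165, 0.374], [-1.0, -0.007, 0.0, -0.009], [-0.001, 0.165, 0.986, 1.387], [0.0, 0.0, 0.0, 1.0]] ['K', 'cam_to_world']
{'time_s': 0.1, 'joint_positions': [0.984, 0.277, 1.506, -0.0, 1.361, -0.121], 'dq': [-0.001, -0.003, -0.005, 0.002, -0.0, 0.001], 'joint_efforts': [0.003, -40.546, -23.778, 0.07, 0.03, -0.0], 'ee_pos': [0.258, 0.513, 0.205], 'eef_rot': [-3.14, -0.0, 2.676], 'force': [-0.17, 0.143, 0.767], 'torque': [-0.007, -0.069, -0.033], 'gripper_force': 0.0, 'width': 0.094}
```

View pics/scene0.png

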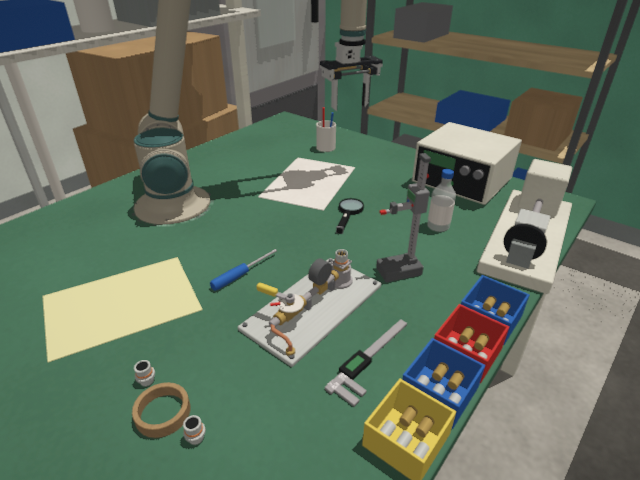

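View pics/top0.png

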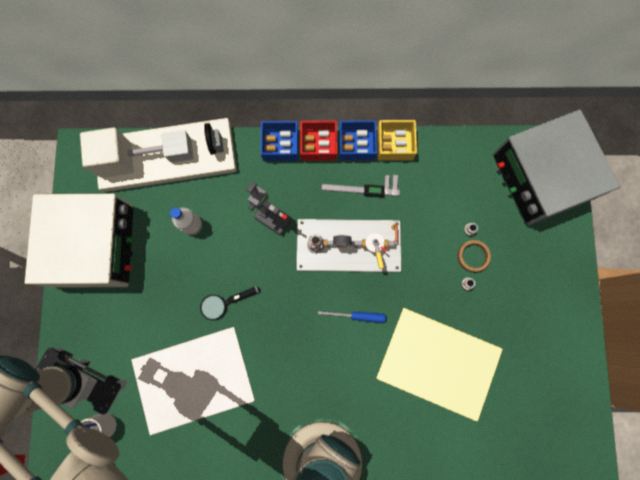

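The scene and top views show the station near top pixel (349,245), the lever at (380,258) with the red tab near it, the loupe with its lens at (213,307) and handle at (244,295), and the gauge at (270,210). Next I'll enlarge both.

```bash
python3 - <<'E'
import cv2
a=cv2.imread("pics/top0.png")[180:325,195:410]; cv2.imwrite("pics/topc.png",cv2.resize(a[:145,:],None,fx=3.7,fy=3.7,interpolation=cv2.INTER_CUBIC))
a=cv2.imread("pics/scene0.png")[190:360,240:440]; cv2.imwrite("pics/scenec.png",cv2.resize(a,None,fx=3.5,fy=3.5,interpolation=cv2.INTER_CUBIC))
E
```

```text
(no output)
```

View pics/topc.png

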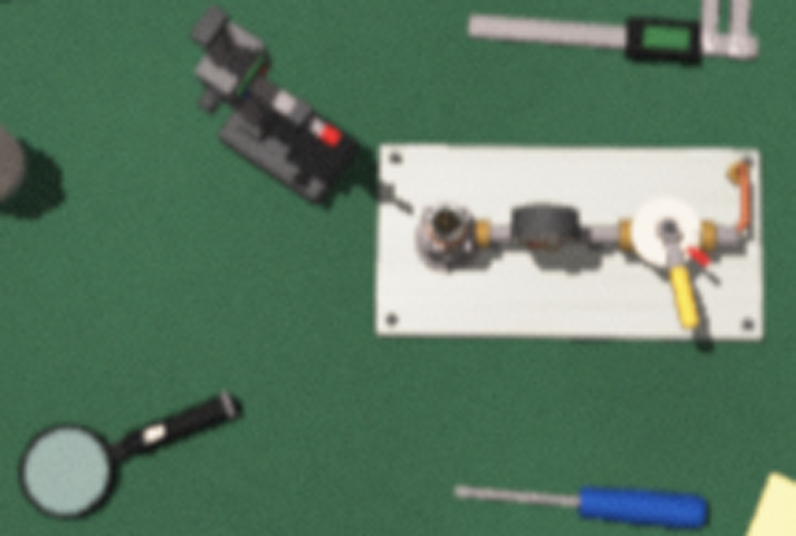

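View pics/scenec.png

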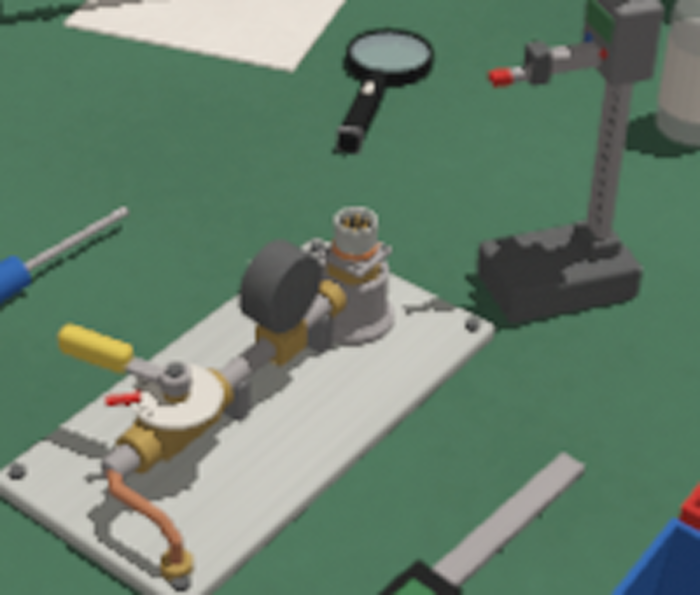

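The crops show (crop pixels) the connector rim at (447,221) and (355,218), the red scriber tip at (341,136) and (489,77), the lever sleeve at (684,296), the tab tip at (708,263), the lens at (67,471) and the handle end at (238,404).

```bash
cat > h.py <<'E'
import numpy as np
from plant import imaging
def ray(cam,u,v,c=None):
    c=c or imaging.get_calibration(cam); K=np.array(c["K"]);T=np.array(c["cam_to_world"])
    d=np.linalg.inv(K)@[u,v,1]; return T[:3,3],T[:3,:3]@(d*[1,-1,-1])
def plane(cam,u,v,z,c=None):
    o,d=ray(cam,u,v,c); return o+d*(z-o[2])/d[2]
def tri(rs):
    A=0;b=0
    for o,d in rs:
        d=d/np.linalg.norm(d);P=np.eye(3)-np.outer(d,d);A=A+P;b=b+P@o
    x=np.linalg.solve(A,b); res=[np.linalg.norm((np.eye(3)-np.outer(d,d)/(d@d))@(x-o)) for o,d in rs]
    return x,res
T=lambda u,v:(195-.5+(u+.5)/3.7,180-.5+(v+.5)/3.7)
S=lambda u,v:(240-.5+(u+.5)/3.5,190-.5+(v+.5)/3.5)
E
python3 - <<'E'
from h import *
np.set_printoptions(precision=4,suppress=True)
t=lambda p,z:plane("top",*T(*p),z); s=lambda p,z:plane("scene",*S(*p),z)
cs=[t(p,.012) for p in [(378,145),(760,150),(763,340),(376,334)]]
c=np.mean(cs,0); e=(cs[0]-cs[1])+(cs[3]-cs[2]); yaw=np.arctan2(-e[0],e[1]); print("station",c,yaw,[np.linalg.norm(cs[i]-cs[i-1]) for i in range(4)])
R=np.array([[np.cos(yaw),-np.sin(yaw)],[np.sin(yaw),np.cos(yaw)]])
print("conn,valve from station",c[:2]+R@[0,.095],c[:2]+R@[0,-.07])
print("conn",t((447,221),.092),s((355,218),.092))
va=c[:2]+R@[0,-.07]
for n,p,z in [("sleeveTop",(684,296),.084),("hub",(668,229),.085),("tab",(708,263),.065)]:
    q=t(p,z);d=q[:2]-va;print(n,q,"r",np.linalg.norm(d),"ang",np.arctan2(d[1],d[0])-yaw-np.pi)
for n,p,z in [("sl",(95,340),.084),("tab",(107,401),.065),("hub",(176,370),.085)]:
    q=s(p,z);d=q[:2]-va;print("S",n,q,"r",np.linalg.norm(d),"ang",np.arctan2(d[1],d[0])-yaw-np.pi)
l=t((67,471),.012);h=t((238,404),.018);print("lens",l,"end",h,np.linalg.norm((h-l)[:2]),"S lens",s((389,54),.012),"S end",s((347,140),.018))
print("tip",tri([ray("top",*T(341,136)),ray("scene",*S(489,77))]))
E
```

```text
station [ 0.5938 -0.0811  0.012 ] -0.021595172097479638 [np.float64(0.14958628763656626), np.float64(0.30097576188551944), np.float64(0.15019788026058623), np.float64(0.29956332062273444)]
conn,valve from station [0.5958 0.0139] [ 0.5923 -0.1511]
conn [0.5969 0.0129 0.092 ] [0.5949 0.0141 0.092 ]
sleeveTop [ 0.5409 -0.1612  0.084 ] r 0.0523240954692725 ang -6.066780839292757
hub [ 0.5909 -0.1506  0.085 ] r 0.001498080390075941 ang -0.33804175737728404
tab [ 0.5682 -0.1821  0.065 ] r 0.03925939796158315 ang -5.351949844600059
S sl [ 0.5423 -0.1627  0.084 ] r 0.05128843924477866 ang -6.032889367247588
S tab [ 0.5674 -0.1809  0.065 ] r 0.03886209436606806 ang -5.3856137694301385
S hub [ 0.5958 -0.1539  0.085 ] r 0.004505725922221733 ang -3.785954379013768
lens [0.4187 0.3057 0.012 ] end [0.4685 0.1749 0.018 ] 0.13999097683994557 S lens [0.4205 0.3021 0.012 ] S end [0.4744 0.1714 0.018 ]
tip (array([0.6415, 0.0841, 0.1784]), [np.float64(0.001000495496454131), np.float64(0.0010004954964540958)])
```

The station solves consistently (plate 300x150, yaw -0.022). The lever is at about 0.235 rad, the tab at about 0.91 rad, the scriber tip at z of about 0.178, and the lens-to-handle-end distance of 140 mm matches what it should be. I'm moving above the lever now.

Call:
play_rows:
  steps:
    - {"claw": -0.15,"x": 0.0139,"y": -0.0338,"z": 0,"ax": 0,"ay": 0,"az": -7.05}
    - {"claw": -0.15,"x": 0.0139,"y": -0.0338,"z": 0,"ax": 0,"ay": 0,"az": -7.05}
    - {"claw": -0.15,"x": 0.0139,"y": -0.0338,"z": 0,"ax": 0,"ay": 0,"az": -7.05}
    - {"claw": -0.15,"x": 0.0139,"y": -0.0338,"z": 0,"ax": 0,"ay": 0,"az": -7.05}
    - {"claw": -0.15,"x": 0.0139,"y": -0.0338,"z": 0,"ax": 0,"ay": 0,"az": -7.05}
    - {"claw": -0.15,"x": 0.0139,"y": -0.0338,"z": 0,"ax": 0,"ay": 0,"az": -7.05}
    - {"claw": -0.15,"x": 0.0139,"y": -0.0338,"z": 0,"ax": 0,"ay": 0,"az": -7.05}
    - {"claw": -0.15,"x": 0.0139,"y": -0.0338,"z": 0,"ax": 0,"ay": 0,"az": -7.05}
    - {"claw": -0.15,"x": 0.0139,"y": -0.0338,"z": 0,"ax": 0,"ay": 0,"az": -7.05}
    - {"claw": -0.15,"x": 0.0139,"y": -0.0338,"z": 0,"ax": 0,"ay": 0,"az": -7.05}

```text
time_s: 0.93
ee_pos: [0.3972, 0.174, 0.2053]
eef_rot: [-3.141, 0.0, 1.439]
force: [0.1, 0.1, 0.3]
width: 0.0401
gripper_force: 0.0
```

Call:
play_rows:
  steps:
    - {"claw": -0.15,"x": 0.0139,"y": -0.0338,"z": 0,"ax": 0,"ay": 0,"az": -7.05}
    - {"claw": -0.15,"x": 0.0139,"y": -0.0338,"z": 0,"ax": 0,"ay": 0,"az": -7.05}
    - {"claw": -0.15,"x": 0.0139,"y": -0.0338,"z": 0,"ax": 0,"ay": 0,"az": -7.05}
    - {"claw": -0.15,"x": 0.0139,"y": -0.0338,"z": 0,"ax": 0,"ay": 0,"az": -7.05}
    - {"claw": -0.15,"x": 0.0139,"y": -0.0338,"z": 0,"ax": 0,"ay": 0,"az": -7.05}
    - {"claw": -0.15,"x": 0.0139,"y": -0.0338,"z": 0,"ax": 0,"ay": 0,"az": -7.05}
    - {"claw": -0.15,"x": 0.0139,"y": -0.0338,"z": 0,"ax": 0,"ay": 0,"az": -7.05}
    - {"claw": -0.15,"x": 0.0139,"y": -0.0338,"z": 0,"ax": 0,"ay": 0,"az": -7.05}
    - {"claw": -0.15,"x": 0.0139,"y": -0.0338,"z": 0,"ax": 0,"ay": 0,"az": -7.05}
    - {"claw": -0.15,"x": 0.0139,"y": -0.0338,"z": 0,"ax": 0,"ay": 0,"az": -7.05}

```text
time_s: 1.77
ee_pos: [0.5363, -0.164, 0.2051]
eef_rot: [-3.141, 0.001, 0.208]
force: [0.8, 0.9, -0.0]
width: 0.0398
gripper_force: 0.0
```

Call:
play_rows:
  steps:
    - {"claw": -0.15,"x": 0,"y": 0,"z": 0,"ax": 0,"ay": 0,"az": 0}
    - {"claw": -0.15,"x": 0,"y": 0,"z": 0,"ax": 0,"ay": 0,"az": 0}

```text
time_s: 1.93
ee_pos: [0.5363, -0.1638, 0.2044]
eef_rot: [-3.14, 0.001, 0.213]
force: [-0.7, 0.9, -0.1]
width: 0.0398
gripper_force: 0.0
```

```bash
python3 - <<'E'
from plant import status, imaging
import cv2,json,numpy as np
c=imaging.get_calibration("wrist"); im=imaging.capture("wrist"); cv2.imwrite("pics/w1.png",im[:,:,::-1])
json.dump({k:np.array(v).tolist() for k,v in c.items()},open("w1.json","w"))
s=status.sense();print(s["time_s"],s["ee_pos"],s["eef_rot"],s["joint_positions"],s["width"])
E
```

```text
1.9833 [ 0.53574831 -0.16232761  0.20465515] [-3.13987656e+00  1.53076963e-03  2.14445473e-01] [-4.18827786e-01  2.54768872e-01  1.53689356e+00  4.89084783e-04
  1.35217975e+00  9.37417772e-01] 0.03983300999819643
```

View pics/w1.png

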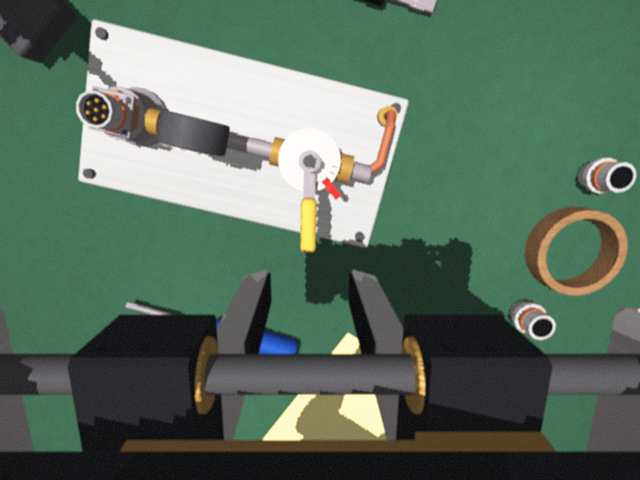

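The wrist view shows the rim at (96,109), the hub at (309,160), sleeve ends at (309,200) and (308,250), and the tab tip at (338,195). The fingers straddle the sleeve line.

```bash
python3 - <<'E'
from h import *
import json
c=json.load(open("w1.json")); np.set_printoptions(precision=4,suppress=True)
p=lambda u,v,z:plane("",u,v,z,c)
print("conn",p(96,109,.092)); h=p(310,160,.085);print("hub",h)
va=np.array([.5923,-.1511])
for n,q in [("s1",p(309,200,.084)),("s2",p(308,250,.084)),("tab",p(338,195,.065)),("tabroot",p(325,180,.065))]:
    for o in (va,h[:2]):
        d=q[:2]-o;print(n,q,np.linalg.norm(d),(np.arctan2(d[1],d[0])+.0216-np.pi)%6.2832)
a=[p(*q,.012) for q in [(95,21),(407,98),(368,246),(79,181)]];print(np.mean(a,0),a[0]-a[1],a[3]-a[2])
E
```

```text
conn [0.5979 0.0125 0.092 ]
hub [ 0.5952 -0.152   0.085 ]
s1 [ 0.5639 -0.158   0.084 ] 0.029221553704110673 0.2596613265589989
s1 [ 0.5639 -0.158   0.084 ] 0.0318969547958405 0.21020054542080757
s2 [ 0.5224 -0.1661  0.084 ] 0.07145968561789909 0.23335407417560372
s2 [ 0.5224 -0.1661  0.084 ] 0.0741519657773452 0.2130280455542719
tab [ 0.5709 -0.182   0.065 ] 0.037626678185295116 0.9862262220159126
tab [ 0.5709 -0.182   0.065 ] 0.038660862168642215 0.9103631021622984
tabroot [ 0.581  -0.1682  0.065 ] 0.02052061604969614 1.0082524416000034
tabroot [ 0.581  -0.1682  0.065 ] 0.02158137968522354 0.871143462659437
[ 0.5961 -0.082   0.012 ] [0.0033 0.2934 0.    ] [0.0038 0.2984 0.    ]
```

Call:
play_rows:
  steps:
    - {"claw": -0.15,"x": 0,"y": 0,"z": -0.02,"ax": 0,"ay": 0,"az": 0}
    - {"claw": -0.15,"x": 0,"y": 0,"z": -0.02,"ax": 0,"ay": 0,"az": 0}
    - {"claw": -0.15,"x": 0,"y": 0,"z": -0.02,"ax": 0,"ay": 0,"az": 0}
    - {"claw": -0.15,"x": 0,"y": 0,"z": -0.02,"ax": 0,"ay": 0,"az": 0}
    - {"claw": -0.15,"x": 0,"y": 0,"z": -0.02,"ax": 0,"ay": 0,"az": 0}
    - {"claw": -0.15,"x": 0,"y": 0,"z": -0.02,"ax": 0,"ay": 0,"az": 0}
    - {"claw": -0.15,"x": 0,"y": 0,"z": -0.015,"ax": 0,"ay": 0,"az": 0}
    - {"claw": -0.15,"x": 0,"y": 0,"z": -0.01,"ax": 0,"ay": 0,"az": 0}
    - {"claw": -0.15,"x": 0,"y": 0,"z": 0,"ax": 0,"ay": 0,"az": 0}
  squeeze: 12

```text
time_s: 2.73
ee_pos: [0.5342, -0.1601, 0.0587]
eef_rot: [-3.139, 0.004, 0.217]
force: [-1.0, -0.3, -0.8]
width: 0.0396
gripper_force: 0.0
```

Call:
play_rows:
  steps:
    - {"claw": -0.8,"x": 0,"y": 0,"z": 0,"ax": 0,"ay": 0,"az": 0}
    - {"claw": -0.8,"x": 0,"y": 0,"z": 0,"ax": 0,"ay": 0,"az": 0}
    - {"claw": -0.8,"x": 0,"y": 0,"z": 0,"ax": 0,"ay": 0,"az": 0}
    - {"claw": -0.8,"x": 0,"y": 0,"z": 0,"ax": 0,"ay": 0,"az": 0}
    - {"claw": -0.8,"x": 0,"y": 0,"z": 0,"ax": 0,"ay": 0,"az": 0}

```text
time_s: 3.15
ee_pos: [0.5368, -0.1623, 0.0614]
eef_rot: [3.141, -0.001, 0.215]
force: [0.8, -0.0, 2.6]
width: 0.013
gripper_force: 12.0
```

Call:
play_rows:
  steps:
    - {"claw": -0.8,"x": 0.0014,"y": -0.0056,"z": 0,"ax": 0,"ay": 0,"az": 5.6}
    - {"claw": -0.8,"x": 0.002,"y": -0.0053,"z": 0,"ax": 0,"ay": 0,"az": 5.6}
    - {"claw": -0.8,"x": 0.0025,"y": -0.0052,"z": 0,"ax": 0,"ay": 0,"az": 5.6}
    - {"claw": -0.8,"x": 0.003,"y": -0.0049,"z": 0,"ax": 0,"ay": 0,"az": 5.6}
    - {"claw": -0.8,"x": 0.0034,"y": -0.0045,"z": 0,"ax": 0,"ay": 0,"az": 5.6}
    - {"claw": -0.8,"x": 0.0039,"y": -0.0042,"z": 0,"ax": 0,"ay": 0,"az": 5.6}
    - {"claw": -0.8,"x": 0.0043,"y": -0.0038,"z": 0,"ax": 0,"ay": 0,"az": 5.6}
    - {"claw": -0.8,"x": 0,"y": 0,"z": 0,"ax": 0,"ay": 0,"az": 0}
    - {"claw": -0.8,"x": 0,"y": 0,"z": 0,"ax": 0,"ay": 0,"az": 0}
    - {"claw": -0.8,"x": 0,"y": 0,"z": 0,"ax": 0,"ay": 0,"az": 0}

```text
time_s: 3.98
ee_pos: [0.5579, -0.1965, 0.0614]
eef_rot: [3.138, -0.0, 0.897]
force: [1.1, -0.7, 4.6]
width: 0.0129
gripper_force: 12.0
```

Call:
play_rows:
  steps:
    - {"claw": -0.3,"x": 0,"y": 0,"z": 0,"ax": 0,"ay": 0,"az": 0}
    - {"claw": -0.3,"x": 0,"y": 0,"z": 0,"ax": 0,"ay": 0,"az": 0}
    - {"claw": -0.3,"x": 0,"y": 0,"z": 0,"ax": 0,"ay": 0,"az": 0}
    - {"claw": -0.3,"x": 0,"y": 0,"z": 0.02,"ax": 0,"ay": 0,"az": 0}
    - {"claw": -0.3,"x": 0,"y": 0,"z": 0.03,"ax": 0,"ay": 0,"az": 0}
    - {"claw": -0.3,"x": 0,"y": 0,"z": 0.03,"ax": 0,"ay": 0,"az": 0}
    - {"claw": -0.3,"x": 0,"y": 0,"z": 0.03,"ax": 0,"ay": 0,"az": 0}
    - {"claw": -0.3,"x": 0,"y": 0,"z": 0.03,"ax": 0,"ay": 0,"az": 0}
    - {"claw": -0.3,"x": 0,"y": 0,"z": 0,"ax": 0,"ay": 0,"az": 0}
    - {"claw": -0.3,"x": 0,"y": 0,"z": 0,"ax": 0,"ay": 0,"az": 0}

```text
time_s: 4.82
ee_pos: [0.5574, -0.1959, 0.202]
eef_rot: [3.138, -0.001, 0.899]
force: [-0.1, -0.2, -0.4]
width: 0.0329
gripper_force: 0.0
```

```bash
python3 - <<'E'
from plant import status, imaging
import cv2,json,numpy as np
c=imaging.get_calibration("wrist"); im=imaging.capture("wrist")
a=im[60:330,200:560,::-1]; cv2.imwrite("pics/w2.png",cv2.resize(a,None,fx=2.2,fy=2.2,interpolation=cv2.INTER_CUBIC))
json.dump({k:np.array(v).tolist() for k,v in c.items()},open("w2.json","w"))
s=status.sense();print(s["time_s"],s["ee_pos"],s["eef_rot"],s["width"])
E
```

```text
4.8667 [ 0.55633248 -0.19538811  0.20021059] [-3.14117241e+00  8.11238748e-05  8.98884992e-01] 0.03274953231859097
```

View pics/w2.png

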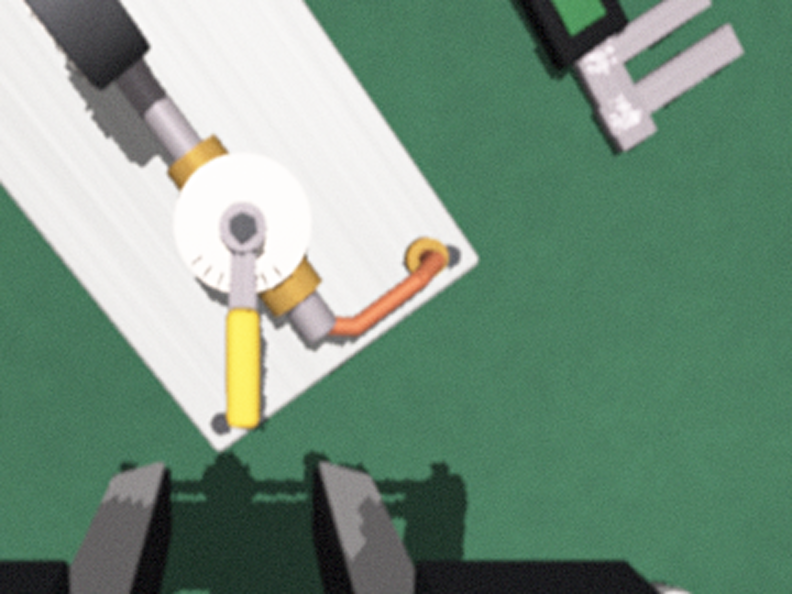

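The tab is now fully hidden under the sleeve (sleeve from (242,310) to (242,425)), so the lever is in line within about 0.1 rad. I'll check what red is visible in the scene and top views, and re-measure the loupe and tip.

```bash
python3 - <<'E'
from h import *
import cv2
np.set_printoptions(precision=4,suppress=True)
def blobs(im,y0,y1,x0,x1):
    h=cv2.cvtColor(im,cv2.COLOR_RGB2HSV); m=(((h[...,0]<6)|(h[...,0]>172))&(h[...,1]>140)&(h[...,2]>90)).astype(np.uint8)
    k=np.zeros_like(m);k[y0:y1,x0:x1]=m[y0:y1,x0:x1]
    n,l,st,ce=cv2.connectedComponentsWithStats(k); return [(s[:5].tolist(),c) for s,c in zip(st[1:],ce[1:]) if s[4]>1]
s=imaging.capture("scene"); t=imaging.capture("top")
for a in (cv2.imread("pics/scene0.png")[...,::-1],s): print("S",blobs(a,190,330,240,420))
for a in (cv2.imread("pics/top0.png")[...,::-1],t): print("T",blobs(a,190,270,240,410))
cv2.imwrite("pics/s3.png",s[:,:,::-1])
a=cv2.resize(s[255:335,235:325,::-1],None,fx=7,fy=7,interpolation=cv2.INTER_CUBIC)
b=cv2.resize(cv2.imread("pics/scene0.png")[195:225,370:430],None,fx=10.5,fy=10.5,interpolation=cv2.INTER_CUBIC)
b=cv2.copyMakeBorder(b[:,:630],0,0,0,max(0,630-b.shape[1]),0)
cv2.imwrite("pics/s3c.png",a)
E
```

```text
S [([412, 204, 1, 2, 2], array([412. , 204.5])), ([380, 210, 6, 5, 23], array([382.4348, 211.6087])), ([271, 302, 9, 4, 21], array([275.0952, 303.6667]))]
S [([412, 204, 1, 2, 2], array([412. , 204.5])), ([380, 210, 6, 5, 23], array([382.4348, 211.6087])), ([275, 304, 5, 2, 6], array([276.8333, 304.1667]))]
T [([282, 214, 5, 6, 24], array([284.125 , 216.4583])), ([382, 247, 4, 4, 12], array([383.5 , 248.75]))]
T [([282, 214, 5, 6, 23], array([284.087 , 216.5652]))]
```

View pics/s3c.png

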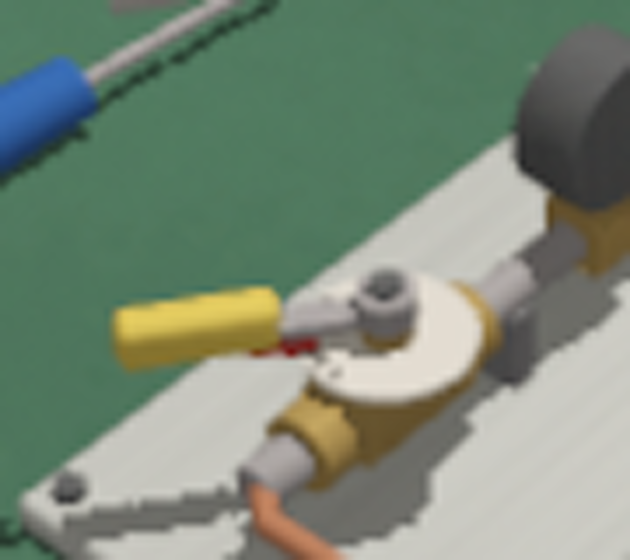

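The red tab pokes out parallel beneath the sleeve (about (285,345)), so the lever is aligned. Next I'll triangulate the scriber's height from the red blobs and work out the loupe grasp.

```bash
python3 - <<'E'
from h import *
np.set_printoptions(precision=4,suppress=True)
print(tri([ray("top",284.1,216.5),ray("scene",382.43,211.61)]))
print("tip far ends", tri([ray("top",*T(341,137)),ray("scene",*S(489,78))])[0])
for n in("top","scene"): # bias check using connector rim
    pass
print("conn tri",tri([ray("top",*T(447,221)),ray("scene",*S(355,218))]))
from plant import status
p=status.sense();print(p["ee_pos"],p["eef_rot"])
l=(plane("top",*T(67,471),.012)[:2]*.6+plane("scene",*S(389,54),.012)[:2]*.4)
e=(plane("top",*T(238,404),.018)[:2]*.6+plane("scene",*S(347,140),.018)[:2]*.4)
d=(l-e)/np.linalg.norm(l-e);print("lens",l,"dir",d,np.arctan2(d[1],d[0]),"grasp+15",l-d*.079)
E
```

```text
(array([0.643 , 0.0921, 0.175 ]), [np.float64(0.00020201316800519409), np.float64(0.00020201316800525765)])
tip far ends [0.6412 0.0843 0.1774]
conn tri (array([0.5963, 0.0127, 0.0936]), [np.float64(0.00033248502994005823), np.float64(0.000332485029940219)])
[ 0.5556 -0.1951  0.1986] [-3.138   0.0008  0.8989]
lens [0.4194 0.3043] dir [-0.3662  0.9306] 1.945669288021607 grasp+15 [0.4483 0.2308]
```

Call:
play_rows:
  steps:
    - {"claw": 0.2,"x": -0.009,"y": 0.0355,"z": 0,"ax": 0,"ay": 0,"az": 5}
    - {"claw": 0.2,"x": -0.009,"y": 0.0355,"z": 0,"ax": 0,"ay": 0,"az": 5}
    - {"claw": 0.2,"x": -0.009,"y": 0.0355,"z": 0,"ax": 0,"ay": 0,"az": 5}
    - {"claw": 0.2,"x": -0.009,"y": 0.0355,"z": 0,"ax": 0,"ay": 0,"az": 5}
    - {"claw": 0.2,"x": -0.009,"y": 0.0355,"z": 0,"ax": 0,"ay": 0,"az": 5}
    - {"claw": 0.2,"x": -0.009,"y": 0.0355,"z": 0,"ax": 0,"ay": 0,"az": 5}
    - {"claw": 0.2,"x": -0.009,"y": 0.0355,"z": 0,"ax": 0,"ay": 0,"az": 5}
    - {"claw": 0.2,"x": -0.009,"y": 0.0355,"z": 0,"ax": 0,"ay": 0,"az": 5}
    - {"claw": 0.2,"x": -0.009,"y": 0.0355,"z": 0,"ax": 0,"ay": 0,"az": 5}
    - {"claw": 0.2,"x": -0.009,"y": 0.0355,"z": 0,"ax": 0,"ay": 0,"az": 5}

```text
time_s: 5.8
ee_pos: [0.4648, 0.1606, 0.1988]
eef_rot: [-3.138, -0.0, 1.776]
force: [0.9, 0.1, 0.4]
width: 0.0562
gripper_force: 0.0
```

Call:
play_rows:
  steps:
    - {"claw": 0.2,"x": -0.009,"y": 0.0355,"z": 0,"ax": 0,"ay": 0,"az": 5}
    - {"claw": 0.2,"x": -0.009,"y": 0.0355,"z": 0,"ax": 0,"ay": 0,"az": 5}
    - {"claw": 0.2,"x": 0,"y": 0,"z": 0,"ax": 0,"ay": 0,"az": 0}
    - {"claw": 0.2,"x": 0,"y": 0,"z": 0,"ax": 0,"ay": 0,"az": 0}

```text
time_s: 6.13
ee_pos: [0.4472, 0.2314, 0.1988]
eef_rot: [-3.138, 0.0, 1.949]
force: [-0.3, -0.4, -0.1]
width: 0.0565
gripper_force: 0.0
```

```bash
python3 - <<'E'
from plant import status, imaging
import cv2,json,numpy as np
c=imaging.get_calibration("wrist"); im=imaging.capture("wrist"); cv2.imwrite("pics/w4.png",im[:,:,::-1])
json.dump({k:np.array(v).tolist() for k,v in c.items()},open("w4.json","w"))
s=status.sense();print(s["time_s"],s["ee_pos"],s["eef_rot"],s["joint_positions"],s["width"])
E
```

```text
6.1833 [0.44776288 0.23016097 0.19901458] [-3.13847509e+00  7.24207484e-04  1.94739338e+00] [ 3.37178384e-01  1.73846983e-01  1.65959289e+00 -8.75836715e-04
  1.31123948e+00 -3.91914464e-02] 0.05656050939343628
```

View pics/w4.png

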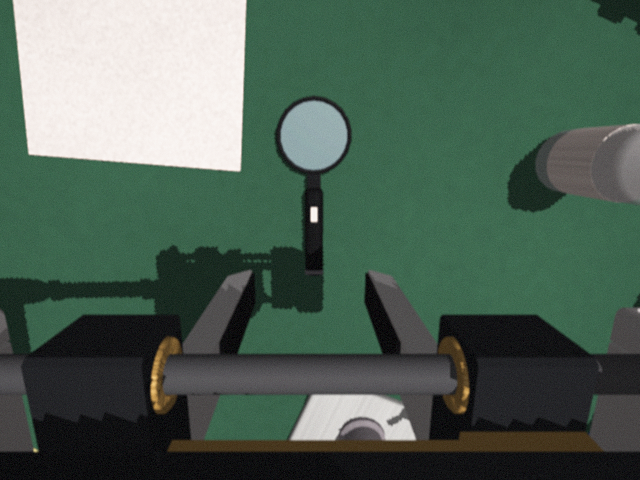

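The wrist view shows the lens at (313,134), the handle's far end at (314,272) and the handle's front end at about (313,190). The handle lies along the tool's x axis.

```bash
python3 - <<'E'
from h import *
import json
np.set_printoptions(precision=4,suppress=True)
c=json.load(open("w4.json"))
l=plane("",313.5,134.5,.013,c);e=plane("",314,271,.018,c);f=plane("",314,189,.018,c)
d=(l-e)[:2];print(l,e,f,np.linalg.norm(d),np.linalg.norm((f-e)[:2]),np.arctan2(d[1],d[0]));d/=np.linalg.norm(d);print("grasp",l[:2]-.079*d)
E
```

```text
[0.42   0.3079 0.013 ] [0.4707 0.183  0.018 ] [0.4395 0.2607 0.018 ] 0.13483947560565734 0.08375801153891575 1.9566455835810406
grasp [0.4497 0.2347]
```

Call:
play_rows:
  steps:
    - {"claw": 0.2,"x": 0.0015,"y": 0.002,"z": -0.023,"ax": 0,"ay": 0,"az": 0}
    - {"claw": 0.2,"x": 0,"y": 0,"z": -0.023,"ax": 0,"ay": 0,"az": 0}
    - {"claw": 0.2,"x": 0,"y": 0,"z": -0.023,"ax": 0,"ay": 0,"az": 0}
    - {"claw": 0.2,"x": 0,"y": 0,"z": -0.023,"ax": 0,"ay": 0,"az": 0}
    - {"claw": 0.2,"x": 0,"y": 0,"z": -0.023,"ax": 0,"ay": 0,"az": 0}
    - {"claw": 0.2,"x": 0,"y": 0,"z": -0.023,"ax": 0,"ay": 0,"az": 0}
    - {"claw": 0.2,"x": 0,"y": 0,"z": -0.023,"ax": 0,"ay": 0,"az": 0}
    - {"claw": 0.2,"x": 0,"y": 0,"z": -0.023,"ax": 0,"ay": 0,"az": 0}
    - {"claw": 0.2,"x": 0,"y": 0,"z": 0,"ax": 0,"ay": 0,"az": 0}
    - {"claw": 0.2,"x": 0,"y": 0,"z": 0,"ax": 0,"ay": 0,"az": 0}

```text
time_s: 7.02
ee_pos: [0.4495, 0.2304, 0.0154]
eef_rot: [-3.138, 0.0, 1.944]
force: [0.3, 0.1, 0.9]
width: 0.0566
gripper_force: 0.0
```

Call:
play_rows:
  steps:
    - {"claw": 0.2,"x": 0,"y": 0,"z": -0.004,"ax": 0,"ay": 0,"az": 0}
    - {"claw": 0.2,"x": 0,"y": 0,"z": -0.004,"ax": 0,"ay": 0,"az": 0}
    - {"claw": 0.2,"x": 0,"y": 0,"z": -0.002,"ax": 0,"ay": 0,"az": 0}
    - {"claw": 0.2,"x": 0,"y": 0,"z": 0,"ax": 0,"ay": 0,"az": 0}
    - {"claw": 0.2,"x": 0,"y": 0,"z": 0,"ax": 0,"ay": 0,"az": 0}

```text
time_s: 7.43
ee_pos: [0.4505, 0.2324, 0.007]
eef_rot: [3.141, 0.0, 1.946]
force: [-0.5, 0.9, -0.1]
width: 0.0565
gripper_force: 0.0
```

Call:
play_rows:
  steps:
    - {"claw": -0.8,"x": 0,"y": 0,"z": -0.001,"ax": 0,"ay": 0,"az": 0}
    - {"claw": -0.8,"x": 0,"y": 0,"z": 0,"ax": 0,"ay": 0,"az": 0}
    - {"claw": -0.8,"x": 0,"y": 0,"z": 0,"ax": 0,"ay": 0,"az": 0}
    - {"claw": -0.8,"x": 0,"y": 0,"z": 0,"ax": 0,"ay": 0,"az": 0}
    - {"claw": -0.8,"x": 0,"y": 0,"z": 0,"ax": 0,"ay": 0,"az": 0}
    - {"claw": -0.8,"x": 0,"y": 0,"z": 0,"ax": 0,"ay": 0,"az": 0}
    - {"claw": -0.8,"x": 0,"y": 0,"z": 0,"ax": 0,"ay": 0,"az": 0}
  squeeze: 45

```text
time_s: 8.02
ee_pos: [0.4503, 0.2323, 0.0055]
eef_rot: [3.141, -0.0, 1.946]
force: [-0.1, -0.1, 0.0]
width: 0.0178
gripper_force: 45.0
```

```bash
python3 - <<'E'
from plant import status
import numpy as np,time
s=status.sense();print(s["time_s"],s["ee_pos"],s["eef_rot"],s["width"],s["force"])
E
```

```text
8.0167 [0.45031155 0.23231554 0.00552931] [ 3.14140386e+00 -2.54786401e-05  1.94619181e+00] 0.01777936522318152 [-0.11064671 -0.10468424  0.00055165]
```

Call:
play_rows:
  steps:
    - {"claw": -0.8,"x": 0,"y": 0,"z": 0.008,"ax": 0,"ay": 0,"az": 0}
    - {"claw": -0.8,"x": 0,"y": 0,"z": 0.018,"ax": 0,"ay": 0,"az": 0}
    - {"claw": -0.8,"x": 0,"y": 0,"z": 0.025,"ax": 0,"ay": 0,"az": 0}
    - {"claw": -0.8,"x": 0,"y": 0,"z": 0.03,"ax": 0,"ay": 0,"az": 0}
    - {"claw": -0.8,"x": 0,"y": 0,"z": 0.03,"ax": 0,"ay": 0,"az": 0}
    - {"claw": -0.8,"x": 0,"y": 0,"z": 0.03,"ax": 0,"ay": 0,"az": 0}
    - {"claw": -0.8,"x": 0,"y": 0,"z": 0.025,"ax": 0,"ay": 0,"az": 0}
    - {"claw": -0.8,"x": 0,"y": 0,"z": 0.02,"ax": 0,"ay": 0,"az": 0}
    - {"claw": -0.8,"x": 0,"y": 0,"z": 0.01,"ax": 0,"ay": 0,"az": 0}
    - {"claw": -0.8,"x": 0,"y": 0,"z": 0,"ax": 0,"ay": 0,"az": 0}

```text
time_s: 8.85
ee_pos: [0.4515, 0.2327, 0.2041]
eef_rot: [3.136, 0.0, 1.946]
force: [0.2, 0.4, -1.5]
width: 0.0177
gripper_force: 45.0
```

Call:
play_rows:
  steps:
    - {"claw": -0.8,"x": 0.002,"y": -0.015,"z": 0,"ax": 0,"ay": 0,"az": 0}
    - {"claw": -0.8,"x": 0.003,"y": -0.025,"z": 0,"ax": 0,"ay": 0,"az": 0}
    - {"claw": -0.8,"x": 0.01,"y": -0.03,"z": 0,"ax": 0,"ay": 0,"az": 0}
    - {"claw": -0.8,"x": 0.01,"y": -0.03,"z": 0,"ax": 0,"ay": 0,"az": 0}
    - {"claw": -0.8,"x": 0.015,"y": -0.03,"z": 0,"ax": 0,"ay": 0,"az": 0}
    - {"claw": -0.8,"x": 0.015,"y": -0.03,"z": 0,"ax": 0,"ay": 0,"az": 0}
    - {"claw": -0.8,"x": 0.015,"y": -0.03,"z": 0,"ax": 0,"ay": 0,"az": 0}
    - {"claw": -0.8,"x": 0.02,"y": -0.03,"z": 0,"ax": 0,"ay": 0,"az": 0}
    - {"claw": -0.8,"x": 0.02,"y": -0.03,"z": 0,"ax": 0,"ay": 0,"az": 0}
    - {"claw": -0.8,"x": 0.02,"y": -0.02,"z": 0,"ax": 0,"ay": 0,"az": 0}

```text
time_s: 9.68
ee_pos: [0.5798, -0.0406, 0.1995]
eef_rot: [-3.138, -0.001, 1.944]
force: [-0.6, 0.5, 0.1]
width: 0.0176
gripper_force: 45.0
```

Call:
play_rows:
  steps:
    - {"claw": -0.8,"x": 0.02,"y": -0.013,"z": 0,"ax": 0,"ay": 0,"az": 0}
    - {"claw": -0.8,"x": 0.015,"y": -0.01,"z": 0,"ax": 0,"ay": 0,"az": 0}
    - {"claw": -0.8,"x": 0.0105,"y": 0,"z": 0,"ax": 0,"ay": 0,"az": 0}
    - {"claw": -0.8,"x": 0,"y": 0,"z": 0,"ax": 0,"ay": 0,"az": 0}
    - {"claw": -0.8,"x": 0,"y": 0,"z": 0,"ax": 0,"ay": 0,"az": 0}
    - {"claw": -0.8,"x": 0,"y": 0,"z": 0,"ax": 0,"ay": 0,"az": 0}

```text
time_s: 10.18
ee_pos: [0.6244, -0.0596, 0.2008]
eef_rot: [-3.14, -0.002, 1.947]
force: [0.2, 0.2, -0.9]
width: 0.0177
gripper_force: 45.0
```

```bash
python3 - <<'E'
from plant import status, imaging
import cv2,json,numpy as np
c=imaging.get_calibration("wrist"); im=imaging.capture("wrist"); cv2.imwrite("pics/w5.png",im[:,:,::-1])
json.dump({k:np.array(v).tolist() for k,v in c.items()},open("w5.json","w"))
s=status.sense();print(s["time_s"],s["ee_pos"],s["eef_rot"],s["force"],s["width"],s["gripper_force"])
im2=imaging.capture("scene")
cv2.imwrite("pics/s5.png",im2[:,:,::-1])
a=cv2.resize(im[0:300,160:520,::-1],(480,400),interpolation=cv2.INTER_CUBIC)
b=cv2.resize(im2[160:310,300:420,::-1],(320,400),interpolation=cv2.INTER_CUBIC)
cv2.imwrite("pics/c5.png",np.hstack([a,b]))
E
```

```text
10.2333 [ 0.62449279 -0.05960242  0.20120527] [-3.14038004e+00 -1.05018200e-03  1.94733708e+00] [-0.45393742  1.05365164 -1.60335532] 0.01746376864309173 44.99397933483124
```

View pics/c5.png

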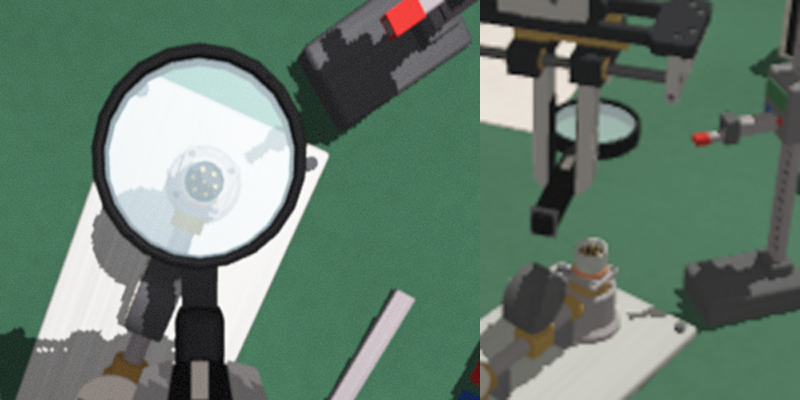

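The lens is held at (310,116) in the wrist frame, with the connector seen through it at (313,136) and the red tip's end at about (458,16). The scene side shows the loupe level and clear. Now the numbers.

```bash
python3 - <<'E'
from h import *
import json,cv2
np.set_printoptions(precision=4,suppress=True)
c=json.load(open("w5.json")); print(np.array(c["K"])[0,0],np.array(c["cam_to_world"])[:3,3])
print("lens",plane("",310,116,.2035,c),"conn",plane("",313,136.5,.092,c))
# lens from scene (rim ellipse centre, px in c5 right panel)
u,v=300-.5+(595-480+.5)*120/320,160-.5+(128+.5)*150/400
print("lens tri",tri([ray("",310,116,c),ray("scene",u,v)]))
im=cv2.imread("pics/w5.png");h=cv2.cvtColor(im,cv2.COLOR_BGR2HSV);m=(((h[...,0]<6)|(h[...,0]>172))&(h[...,1]>140)&(h[...,2]>90)).astype(np.uint8);m[60:]=0;m[:,:400]=0
q=cv2.moments(m,True);w=(q["m10"]/q["m00"],q["m01"]/q["m00"]);print(w,q["m00"])
rs=[ray("top",284.1,216.5),ray("scene",382.43,211.61),ray("",*w,c)]
print("red",tri(rs),tri(rs[1:]),tri([rs[0],rs[2]]))
E
```

```text
370.93729284272916 [0.5992 0.0043 0.3814]
lens [0.5939 0.0177 0.2035] conn [0.5981 0.0132 0.092 ]
lens tri (array([0.5935, 0.0176, 0.2011]), [np.float64(0.00040702051125042916), np.float64(0.00040702051125029347)])
(463.3414179104478, 11.96455223880597) 536.0
red (array([0.6439, 0.0922, 0.1759]), [np.float64(0.0012476655762659779), np.float64(0.0008166047118487105), np.float64(0.0019482382503759055)]) (array([0.6445, 0.092 , 0.1763]), [np.float64(0.00133465601406119), np.float64(0.0013346560140612047)]) (array([0.6433, 0.0916, 0.1797]), [np.float64(0.0014618957155324503), np.float64(0.001461895715532306)])
```

Call:
play_rows:
  steps:
    - {"claw": -0.8,"x": 0.001,"y": -0.001,"z": -0.005,"ax": 0,"ay": 0,"az": 0}
    - {"claw": -0.8,"x": 0.001,"y": -0.0015,"z": -0.008,"ax": 0,"ay": 0,"az": 0}
    - {"claw": -0.8,"x": 0,"y": 0,"z": -0.008,"ax": 0,"ay": 0,"az": 0}
    - {"claw": -0.8,"x": 0,"y": 0,"z": -0.004,"ax": 0,"ay": 0,"az": 0}
    - {"claw": -0.8,"x": 0,"y": 0,"z": -0.002,"ax": 0,"ay": 0,"az": 0}
    - {"claw": -0.8,"x": 0,"y": 0,"z": 0,"ax": 0,"ay": 0,"az": 0}
    - {"claw": -0.8,"x": 0,"y": 0,"z": 0,"ax": 0,"ay": 0,"az": 0}
    - {"claw": -0.8,"x": 0,"y": 0,"z": 0,"ax": 0,"ay": 0,"az": 0}
    - {"claw": -0.8,"x": 0,"y": 0,"z": 0,"ax": 0,"ay": 0,"az": 0}
    - {"claw": -0.8,"x": 0,"y": 0,"z": 0,"ax": 0,"ay": 0,"az": 0}

```text
time_s: 11.12
ee_pos: [0.628, -0.0633, 0.1749]
eef_rot: [3.141, 0.0, 1.946]
force: [0.0, -1.1, -0.6]
width: 0.0173
gripper_force: 45.0
```

```bash
python3 - <<'E'
from plant import status, imaging
import cv2,json,numpy as np
c=imaging.get_calibration("wrist"); im=imaging.capture("wrist"); im2=imaging.capture("scene")
json.dump({k:np.array(v).tolist() for k,v in c.items()},open("w6.json","w"))
s=status.sense();print(s["time_s"],s["ee_pos"],s["eef_rot"],s["force"],s["width"],s["gripper_force"])
a=cv2.resize(im[0:300,160:520,::-1],(480,400),interpolation=cv2.INTER_CUBIC)
b=cv2.resize(im2[160:310,300:420,::-1],(320,400),interpolation=cv2.INTER_CUBIC)
cv2.imwrite("pics/c6.png",np.hstack([a,b]))
E
```

```text
11.2167 [ 0.62788863 -0.06323514  0.17471498] [3.14115112e+00 2.13121758e-04 1.94625347e+00] [ 0.4219184   0.2460447  -1.10546133] 0.0176098682358627 44.9939489364624
```

View pics/c6.png

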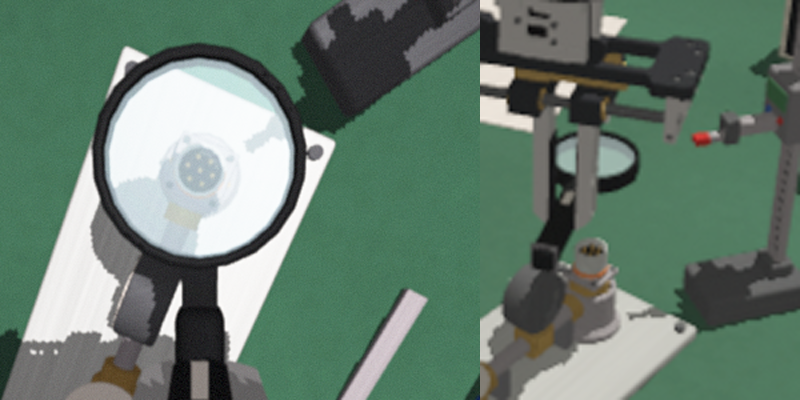

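The lens is still at (310,116) in the wrist frame, so it has not slipped. The connector is at (310,127), and in the scene view the loupe is level and clear of the tip.

```bash
python3 - <<'E'
from h import *
import json
np.set_printoptions(precision=4,suppress=True)
c=json.load(open("w6.json"))
u,v=300-.5+(595.5-480+.5)*120/320,160-.5+(161+.5)*150/400
print("lens",plane("",310,116,.1765,c),tri([ray("",310,116,c),ray("scene",u,v)])[0],"conn",plane("",310,127.5,.092,c))
from plant import status
s=status.sense();p=s["ee_pos"];print("kin lens",p[0]-.0289,p[1]+.0735,p[2]+.0025)
E
```

```text
lens [0.5976 0.0141 0.1765] [0.5973 0.0141 0.1746] conn [0.5981 0.0134 0.092 ]
kin lens 0.5989886258274671 0.010264861492911476 0.17721498282029227
```

```bash
python3 -c "
from plant import ctrl; print(ctrl.job_done())"
```

```text
the job is handed in; nothing more can be done
None
```

I opened the valve to the red tab and handed the job in with the loupe held level over the connector, about 2–4 mm off its axis and within about 3 mm of the scriber's height by my camera and arm readings; no verdict was returned.

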